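Park the scanner carriage and fit its transport lock pin

TASK

The slide scanner stage is about to be moved to another bench: push its carriage along the rails until it is fully home against the two rubber stops, then fit the loose lock pin all the way through the bracket's two ears and the carriage lug between them. Let go of the pin and leave the jar, the beaker and the screwdriver where they are.

Things in the scene. Friction and masses are not known exactly. Their poses are not given: they have to be found in the camera images.
- stage: Fixed white base of the scanner stage, 130 x 280 mm, 30 mm high, with 62 mm high end blocks and two steel rails along its y. Origin: on the bench under its middle. x points to the lock bracket's side (away from the robot), y along the rails to the rubber stops, z up.
- bracket_hole (a point): Centre of the front ear's 13 mm hole, on its outer face, at stage (107, 55, 55) mm; axes as the stage's. The pin goes in along stage -x. Bracket: two upright steel ears, 6 mm thick, 44 mm wide, tops 69 mm above the bench, on a 12 mm high foot; the rear ear (same hole) is at stage x 77 to 83 mm, the front one at 101 to 107, with 18 mm between; 30 mm free behind.
- carriage (a joint): Travel of the carriage towards stage +y, m: 0 = far end, 0.12 = against the rubber stops, where the lug's hole lines up with the ears' holes. About 2 N of friction; stays where it is left. The carriage is an aluminium plate 110 x 100 mm, top 80 mm above the bench, with an arm reaching over the rear ear that carries the lug.
- lug_hole (a point): Centre of the lug's 13 mm hole, on its face towards the front ear, at stage x 95 mm, 55 mm up, y = -65 mm + travel; moves with the carriage. The lug is a hanging steel plate 6 mm thick, 30 mm wide, 37 to 70 mm above the bench, that slides in between the two ears.
- knob_top (a point): Centre of the top of the black upright knob on the carriage, 18 mm in diameter, 30 mm tall, top 110 mm above the bench; at stage x = 25 mm, y = -65 mm + travel.
- lock_pin: Loose lock pin lying on the bench: a black ribbed block handle 50 mm long (x), 18 mm wide (y), 24 mm high (z), and a steel shaft 10 mm in diameter and 50 mm long that sticks out of its +x end, 12 mm above the handle's underside, the last 10 mm tapering to 5 mm. Origin: centre of the handle's underside; +x points to the shaft's tip.
- pin_shoulder (a point): Where the shaft's axis leaves the handle's front face: 25 mm ahead of the pin's origin in its x and 12 mm up.
- pin_tip (a point): Tip of the shaft, on its axis, 50 mm ahead of the shoulder.
- jar: Bystander: amber glass jar 54 mm in diameter, 85 mm high, standing on the bench. Origin: centre of its underside.
- beaker: Bystander: white ceramic beaker, rim 68 mm in diameter, 85 mm high, standing on the bench. Origin: centre of its underside.
- screwdriver: Bystander: screwdriver about 170 mm long lying on the bench along its own x.

How it is judged:
By the outcome, as a careful person would: the job done as asked, in the order asked, and still so for the second after the job is handed in, with the robot touching nothing.
It also fails if it takes over 61 s, if anything falls off the work surface, if the arm or the gripper's body presses on something with over 40 N, if the wrist force passes 120 N, or if a joint passes its speed limit or range.

ROBOT

A 6-joint arm with a two-finger parallel gripper is mounted at the origin on the work surface. World frame = base frame: x ahead of the robot, y to its left, z up, the work surface at z = 0. Lengths are in m, angles in rad, forces in N, time in s.
With the tool pointing down it reaches from about 0.3 to 0.85 m from the base axis. Payload 4.2 kg.
Tool frame: the origin (TCP) lies midway between the tips of the shut fingers; the grasp point (between the pads) lies 19 mm behind it (robot.pinch_z is the distance from the TCP to the grasp point, in m); z points along the fingers, y is the line along which they close (so a half turn about z gives the same grasp; the last joint's range is limited). The gripper opens to 91 mm and grips with 3 to 60 N. Pads are 32 mm wide; open, the fingers measure 118 mm over their backs; the gripper's body (76 mm by 178 mm) begins 60 mm behind the grasp point.
Start: joints at [-0.02, 0.32, 1.565, -0, 1.257, -0.02], TCP at [0.575, 0, 0.214] pointing down, gripper open.
Joint ranges: [-3.11, 3.11], [-0.84, 2.01], [0.21, 2.61], [-1.34, 4.49], [0.05, 2.63], [-2.56, 2.56]. Speed limits (rad/s): [2.57, 2.57, 3.14, 3.14, 3.14, 3.14].

INTERFACE

Orientations are given as [roll, pitch, yaw] about the fixed x, y, z axes, in that order (R = Rz(yaw) Ry(pitch) Rx(roll)).
In Python, from plant import sensors, imaging, order, robot gives the robot as it stands.
- The arm moves only by the tool carry_out, never from a script. Its argument "plan" is a list that holds one entry, the list of rows, each a list of 7 numbers: the turn, a rotation vector about the tool's x, y, z in degrees, then the shift along the tool's x, y, z in mm, then the finger opening in mm, from 0 to 91.2. A call has 1 to 20 rows; each row is the pose to reach, as a shift and turn from the pose commanded when the call began, along the tool's axes at that moment; what a row does not reach only later rows make up. A row lasts 1/12 s, in which the tool goes at most 41.7 mm and 7.16 degrees, less where a joint would pass 70% of its speed; a pose out of reach is approached as far as the arm can. A call with a gripper value outside its range is refused whole. The fingers move at their own pace and stop on an object; the grip force is fixed at half the most. Time passes only in rows, so rows that repeat a pose let the fingers close. It gives the time, the measured TCP pose, the force, the opening and the grip force at its end, in the units of the state.
- sensors.state(): the state, without advancing time (a new reading comes with each control period).
- imaging.get_image(name): name is "scene" or "side" or "wrist"; returns a dict with "image" (384x512x3 uint8, red, green, blue), "fx", "fy", "cx", "cy" (pixels), "T" (4x4, takes a point from camera to world coordinates); the wrist camera has in their place "T_tool_cam" (4x4, takes a point from camera to tool coordinates, whose origin is the TCP and whose axes are the flange's). Camera axes: x right, y up, looking along -z (the intrinsics and any distortion apply to the point x, -y, -z); pixel columns grow to the right and rows downward; lengths in m; the calibration is good to about 2 mm. A picture is of the moment at which its call begins: read the wrist's pose just before it. There is no depth.
- order.close_job(): hands the job in; it is judged then, once.
The state is a dict: "clock": time; "q": joint angles; "dq": joint speeds; "joint_efforts": joint torques, N m; "tool_pos": TCP position; "ee_rot": TCP orientation; "contact_force": force on the tool from outside, world axes, zero at the start; "wrist_torque": the same for the moment, N m; "grip_width": opening from 0.0 (shut) to 1.0 (fully open); "grip_force": force on a finger pad.
Only numpy, scipy, OpenCV 4.12 (cv2) and the standard library are available. Lean on these libraries where they do the work, as an engineer would, in place of code of your own. Each camera call takes 0.05 s, during which the arm holds its last target. There are 200 camera calls.

## Working session

There is one attempt and no reset: what is moved stays moved. The work goes in short steps, Python scripts to look and compute and a tool call to move; the robot and the scene stay as the last step left them, time stands still between calls to the robot, and variables do not carry over. Pictures are saved under pics/ and viewed, at most 10 in all, crops included, and the job is handed in when it is done.

Besides the shell and the picture viewer there is one more tool, called as a command line: name --argument value ..., lists and objects as JSON in quotes. carry_out: Moves the arm, as the interface text tells. Its arguments: {"type":"object","properties":{"plan":{"type":"array","items":{"type":"array","items":{"type":"array","items":{"type":"number"}}}}},"required":["plan"]}

```bash
mkdir -p pics; ls; python3 - <<'E'
from plant import sensors, imaging, order, robot
import cv2,numpy as np
print(sensors.state())
print([a for a in dir(robot) if a[0]!='_'])
for n in ["scene","side"]:
    d=imaging.get_image(n); cv2.imwrite(f"pics/{n}0.png",cv2.resize(d["image"][:,:,::-1],(800,600),interpolation=cv2.INTER_CUBIC))
    print(n,{k:(np.round(v,4).tolist() if k=="T" else v) for k,v in d.items() if k!="image"})
E
```

```text
pics
{'clock': 0.0, 'q': array([-2.00074674e-02,  3.20287095e-01,  1.56567978e+00,  1.03283797e-05,
        1.25740346e+00, -1.99889037e-02]), 'dq': array([ 5.13374382e-05, -1.55753268e-04,  4.53739456e-04, -1.85397459e-03,
       -1.23204063e-03, -3.24998218e-04]), 'joint_efforts': array([-5.01459035e-04, -4.12465632e+01, -2.31973493e+01,  7.28826877e-02,
        4.58198413e-02, -1.41870069e-04]), 'tool_pos': array([5.74488831e-01, 1.00002438e-05, 2.13122759e-01]), 'ee_rot': array([-3.13981553e+00, -4.53491591e-05,  1.57077453e+00]), 'contact_force': array([-0.08429291, -0.23148945,  0.41467035]), 'wrist_torque': array([0.04180799, 0.04614837, 0.06499168]), 'grip_force': 0.0, 'grip_width': 1.0036796562967438}
['PlanningError', 'pinch_z']
scene {'fx': 401.98534953786697, 'fy': 401.98534953786697, 'cx': 253.33099691940677, 'cy': 191.63821299543832, 'T': [[-0.3347, -0.6941, 0.6374, 1.2649], [0.9423, -0.2546, 0.2176, 0.1609], [0.0113, 0.6734, 0.7392, 0.865], [0.0, 0.0, 0.0, 1.0]]}
side {'fx': 355.860991336372, 'fy': 355.860991336372, 'cx': 252.15655345809725, 'cy': 196.293854692371, 'T': [[0.9954, 0.0825, -0.0486, 0.5453], [-0.0944, 0.7632, -0.6392, -0.7153], [-0.0156, 0.6409, 0.7675, 0.8703], [0.0, 0.0, 0.0, 1.0]]}
```

View pics/scene0.png

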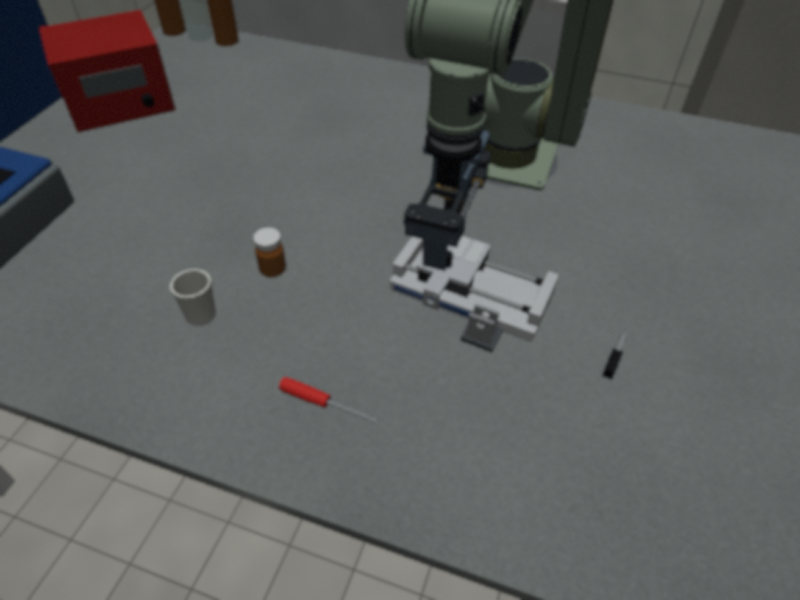

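View pics/side0.png

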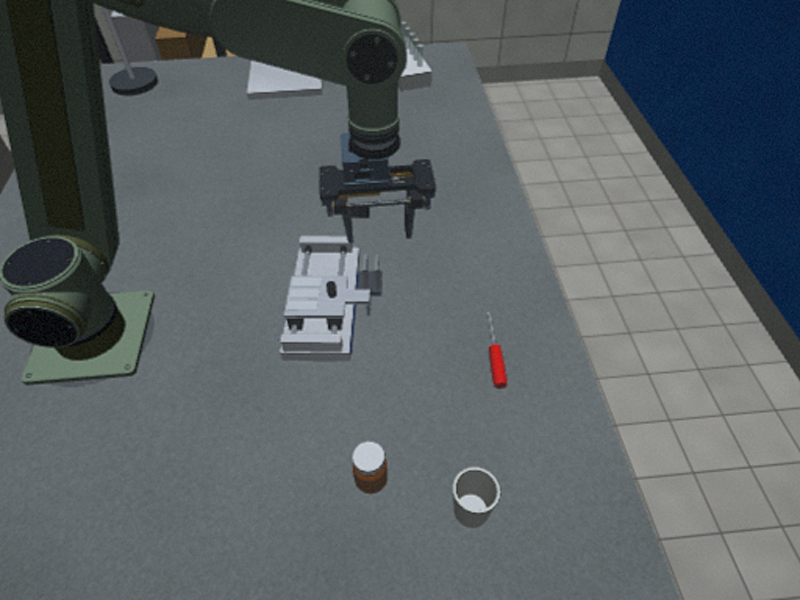

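The scene view shows the stage around (475,285), the bracket at (483,325), and the pin with its handle at (613,362) and tip at (623,335). The side view shows the stage around (320,295) and the bracket at (370,275). The pin is hidden behind the gripper there. I'll enlarge both.

```bash
cat > h.py <<'E'
import numpy as np,cv2
from plant import sensors, imaging, order, robot
from scipy.spatial.transform import Rotation as Rn
def ray(d,u,v,T=None):
    T=d["T"] if T is None else T
    c=np.array([(u-d["cx"])/d["fx"],-(v-d["cy"])/d["fy"],-1.])
    return T[:3,3],T[:3,:3]@c
def back(d,u,v,z,T=None):
    o,r=ray(d,u,v,T); return o+r*(z-o[2])/r[2]
def proj(d,P,T=None):
    T=d["T"] if T is None else T
    p=(np.atleast_2d(P)-T[:3,3])@T[:3,:3]
    return np.c_[d["cx"]-d["fx"]*p[:,0]/p[:,2], d["cy"]+d["fy"]*p[:,1]/p[:,2]]
def crop(d,x0,y0,w,h,s,name):
    cv2.imwrite("pics/"+name,cv2.resize(d["image"][y0:y0+h,x0:x0+w,::-1],None,fx=s,fy=s,interpolation=cv2.INTER_CUBIC))
def toolT():
    s=sensors.state(); T=np.eye(4); T[:3,:3]=Rn.from_euler('xyz',s["ee_rot"]).as_matrix(); T[:3,3]=s["tool_pos"]; return T
E
python3 - <<'E'
from h import *
crop(imaging.get_image("scene"),240,145,165,105,4.8,"sc.png")
crop(imaging.get_image("side"),170,145,90,90,6.5,"sd.png")
d=imaging.get_image("scene")
for p in [(613,362),(623,335)]: print(back(d,p[0]*.64,p[1]*.64,.012))
E
```

```text
[0.5378432  0.30294299 0.012     ]
[0.47167176 0.31276851 0.012     ]
```

View pics/sc.png

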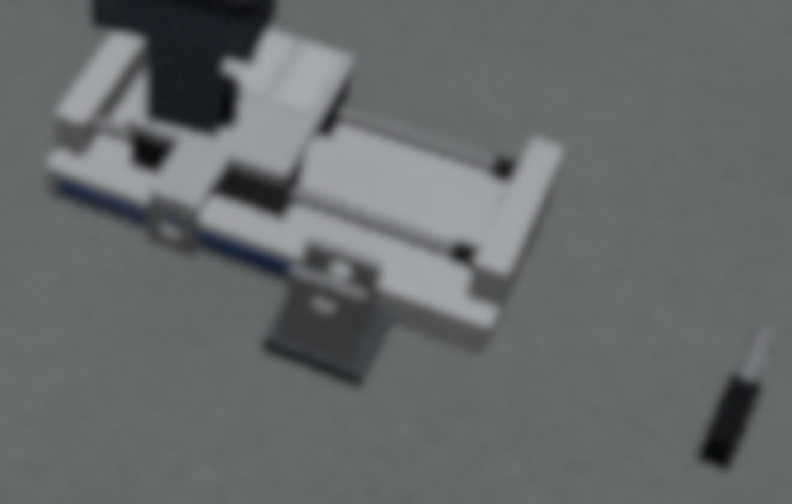

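View pics/sd.png

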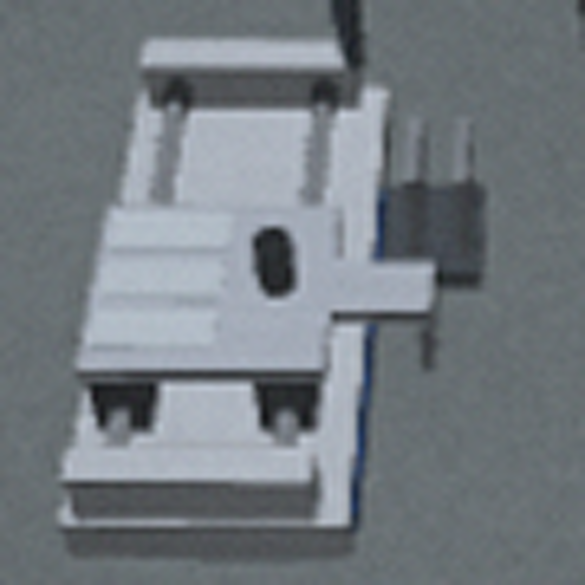

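In the scene crop, the front ear hole is at (322,303), the rear ear hole at (341,270) and the lug hole at (171,230). The base-top corners are at (497,318) and (50,160). The pin tip is at (768,328) and the shoulder at (747,378). In the side crop, the knob top is at (273,240), and the base corners are at (353,524), (62,522) and (388,88). Now I'll fit the poses.

```bash
cat > fit.py <<'E'
from h import *
from scipy.optimize import least_squares
S=imaging.get_image("scene"); D=imaging.get_image("side")
A=lambda u,v:(240+u/4.8,145+v/4.8); B=lambda u,v:(170+u/6.5,145+v/6.5)
obs=[(S,A(497,318),(65,140,30),0),(S,A(50,160),(65,-140,30),0),(S,A(322,303),(107,55,55),0),(S,A(341,270),(83,55,55),0),(S,A(171,230),(95,-65,55),1),
(D,B(353,524),(65,-140,30),0),(D,B(62,522),(-65,-140,30),0),(D,B(388,88),(65,140,30),0),(D,B(273,240),(25,-65,110),1),(D,B(80,372),(-55,-115,80),1),(D,B(326,375),(55,-115,80),1)]
def f(p):
    c,s=np.cos(p[2]),np.sin(p[2]); r=[]
    for d,uv,q,m in obs:
        q=np.array(q)/1e3; 
        if m:q=q+[0,p[3],0]
        w=[p[0]+c*q[0]-s*q[1],p[1]+s*q[0]+c*q[1],q[2]]
        r+=list(proj(d,w)[0]-uv)
    return np.array(r)
r=least_squares(f,[.5,0,0,.03],loss="soft_l1"); print(np.round(r.x,4),np.degrees(r.x[2])); print(np.round(f(r.x).reshape(-1,2),1))
for n,p in dict(tip=(768,328),sh=(747,378)).items(): print(n,back(S,*A(*p),.012))
print("rear top edge",back(S,*A(712,452),.024), "front top",back(S,*A(747,374),.024))
E
python3 fit.py
```

```text
[ 0.458   0.032  -0.1014  0.0206] -5.80695859957411
[[-1.7  1.9]
 [-2.4  2. ]
 [ 0.6 -0.8]
 [-0.3 -0.1]
 [-0.8 -0.8]
 [ 0.1 -0.7]
 [-0.  -0.3]
 [-0.6 -1.3]
 [-1.7 -0.1]
 [-0.1 -0.3]
 [ 0.3 -1. ]]
tip [0.46658316 0.31569769 0.012     ]
sh [0.50774178 0.30829629 0.012     ]
rear top edge [0.57596113 0.29402159 0.024     ] front top [0.51553431 0.30591704 0.024     ]
```

carry_out --plan '[[[0,0,-84,-59,-100,60,0],[0,0,-84,-59,-100,60,0],[0,0,-84,-59,-100,60,0],[0,0,-84,-59,-100,60,0],[0,0,-84,-59,-100,60,0],[0,0,-84,-59,-100,60,0],[0,0,-84,-59,-100,60,0],[0,0,-84,-59,-100,60,0],[0,0,-84,-59,-100,60,0],[0,0,-84,-59,-100,60,0],[0,0,-84,-59,-100,60,0],[0,0,-84,-59,-100,60,0],[0,0,-84,-59,-100,60,0],[0,0,-84,-59,-100,60,0],[0,0,-84,-59,-100,60,0]]]'

```text
clock: 1.6
tool_pos: [0.475, -0.059, 0.154]
ee_rot: [3.142, 0.0, 3.035]
contact_force: [0.6, 0.2, 0.0]
grip_width: 0.004
grip_force: 0.0
```

```bash
python3 - <<'E'
from h import *
d=imaging.get_image("wrist"); crop(d,0,0,512,384,1.5,"w1.png"); print(np.round(d["T_tool_cam"],4).tolist(),d["fx"],d["cx"],d["cy"])
E
```

```text
[[0.0, 0.9601, 0.2795, 0.0794], [1.0, 0.0, -0.0003, -0.0001], [-0.0003, 0.2795, -0.9601, -0.1706], [0.0, 0.0, 0.0, 1.0]] 327.980657572191 254.88953389727666 188.11264462342572
```

View pics/w1.png

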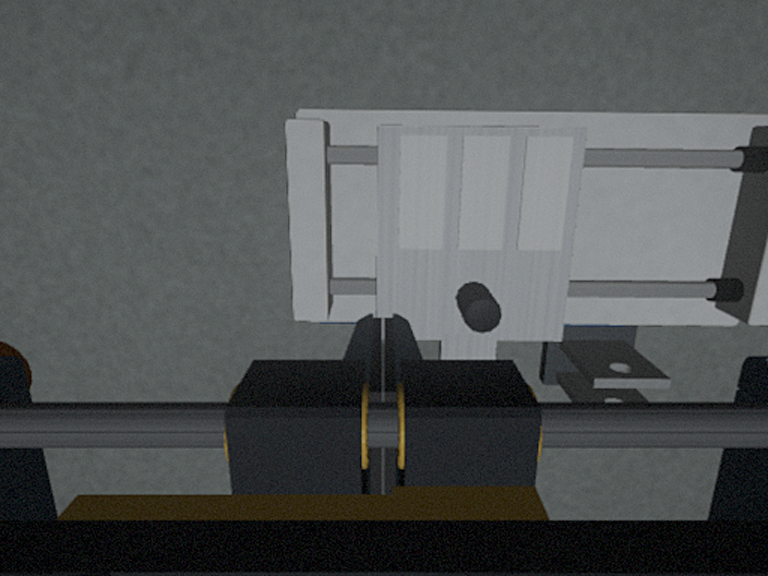

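The wrist view shows the shut fingertips at (385,320), to the left (-y) of the knob, whose top is at (484,317). The carriage spans 378–585 and the bracket is around (615,370). I'll check the knob position against the fit.

```bash
python3 - <<'E'
from h import *
T=toolT(); d=imaging.get_image("wrist"); W=T@d["T_tool_cam"]
st=np.array([.458,.032]); a=-.1014; R=np.array([[np.cos(a),-np.sin(a)],[np.sin(a),np.cos(a)]])
for n,u,v,z in [("knob",484,317,.11),("post near corner",293,322,.062),("stop end corner",330,120,.062),("rear ear hole?",620,368,.055),("carr corner -x-y",379,127,.08),("carr +x-y",378,330,.08),("carr +x+y",563,340,.08),("carr -x+y",586,128,.08)]:
    p=back(d,u/1.5,v/1.5,z,W); print(n,np.round(p,4),"stage mm",np.round((p[:2]-st)@R*1e3,1))
E
```

```text
knob [ 0.4799 -0.0122  0.11  ] stage mm [ 26.3 -41.7]
post near corner [ 0.4902 -0.1118  0.062 ] stage mm [  46.6 -139.8]
stop end corner [ 0.3841 -0.0761  0.062 ] stage mm [ -62.6 -115. ]
rear ear hole? [0.5428 0.0774 0.055 ] stage mm [79.7 53.8]
carr corner -x-y [ 0.3905 -0.0516  0.08  ] stage mm [-58.7 -90.1]
carr +x-y [ 0.493  -0.0633  0.08  ] stage mm [ 44.5 -91.3]
carr +x+y [0.5093 0.0347 0.08  ] stage mm [50.7  7.9]
carr -x+y [0.4014 0.046  0.08  ] stage mm [-57.8   8.2]
```

carry_out --plan '[[[0,0,0,0,0,35,0],[0,0,0,0,0,67,0],[0,0,0,0,0,67,0],[0,0,0,0,10,67,0],[0,0,0,0,20,67,0],[0,0,0,0,27,67,0],[0,0,0,0,34,67,0],[0,0,0,0,41,67,0],[0,0,0,0,48,67,0],[0,0,0,0,55,67,0],[0,0,0,0,62,67,0],[0,0,0,0,69,67,0],[0,0,0,0,76,67,0],[0,0,0,0,83,67,0],[0,0,0,0,90,67,0],[0,0,0,0,97,67,0],[0,0,0,0,104,67,0],[0,0,0,0,110,67,0],[0,0,0,0,112,67,0],[0,0,0,0,112,67,0]]]'

```text
clock: 3.37
tool_pos: [0.4862, 0.0533, 0.0867]
ee_rot: [3.141, -0.001, 3.037]
contact_force: [-0.2, 0.4, -0.4]
grip_width: 0.009
grip_force: 0.0
```

carry_out --plan '[[[0,0,0,0,3,0,0],[0,0,0,0,6,0,0],[0,0,0,0,8,0,0],[0,0,0,0,10,0,0],[0,0,0,0,10,0,0]]]'

```text
clock: 3.78
tool_pos: [0.4872, 0.0626, 0.0867]
ee_rot: [3.141, -0.001, 3.037]
contact_force: [-0.8, -1.8, -0.7]
grip_width: 0.005
grip_force: 0.4
```

```bash
python3 - <<'E'
from h import *
T=toolT(); d=imaging.get_image("wrist"); crop(d,120,40,380,285,2,"w2.png")
E
```

```text
(no output)
```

View pics/w2.png

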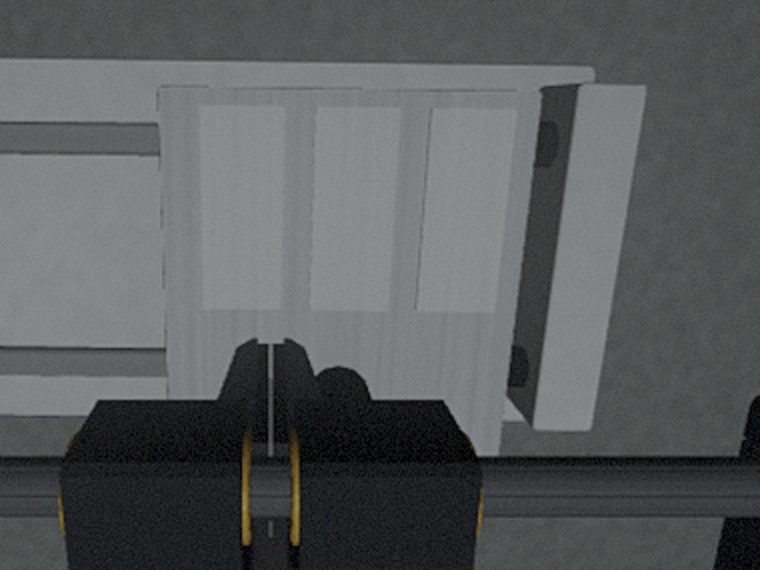

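The fingers are against the knob, at (340,385), and the carriage edge is close to the stops, at (540,145) and (518,365). The force of about 2 N is only friction, so it isn't home yet.

carry_out --plan '[[[0,0,0,0,1,0,0],[0,0,0,0,2,0,0],[0,0,0,0,3,0,0],[0,0,0,0,4,0,0]]]'

```text
clock: 4.17
tool_pos: [0.4876, 0.0652, 0.0868]
ee_rot: [-3.139, -0.001, 3.038]
contact_force: [-0.7, -9.0, 0.3]
grip_width: 0.007
grip_force: 4.6
```

carry_out --plan '[[[0,0,0,0,1,0,0],[0,0,0,0,2,0,0]]]'

```text
clock: 4.33
tool_pos: [0.4877, 0.0653, 0.0868]
ee_rot: [-3.135, -0.001, 3.04]
contact_force: [-0.9, -16.6, 0.8]
grip_width: 0.002
grip_force: 8.1
```

carry_out --plan '[[[0,0,0,0,1,0,0],[0,0,0,0,2,0,0]]]'

```text
clock: 4.5
tool_pos: [0.4877, 0.0654, 0.0868]
ee_rot: [-3.132, -0.001, 3.041]
contact_force: [-1.8, -23.2, 2.7]
grip_width: 0.003
grip_force: 11.6
```

The carriage is home: it stalled at 23 N. Next I'll retreat, lift and hover by the pin.

carry_out --plan '[[[0,0,0,0,-10,0,0],[0,0,0,0,-20,0,0],[0,0,0,0,-20,-30,0],[0,0,0,0,-20,-68,0],[0,0,0,-20,10,-68,50],[0,0,4,-30,50,-68,50],[0,0,4,-40,90,-68,50],[0,0,4,-50,130,-68,50],[0,0,4,-62,170,-68,50],[0,0,4,-62,210,-68,50],[0,0,4,-62,240,-68,50],[0,0,4,-62,240,-68,50],[0,0,4,-62,240,-68,50],[0,0,4,-62,240,-68,50]]]'

```text
clock: 5.67
tool_pos: [0.5752, 0.3021, 0.1548]
ee_rot: [-3.141, -0.0, 2.967]
contact_force: [0.4, -0.6, -0.7]
grip_width: 0.55
grip_force: 0.0
```

```bash
python3 - <<'E'
from h import *
T=toolT(); d=imaging.get_image("wrist"); crop(d,0,0,512,384,1.5,"w3.png"); np.save("T3.npy",T); print(T)
E
```

```text
[[-9.84828722e-01  1.73528694e-01 -4.25015497e-04  5.75153142e-01]
 [ 1.73528787e-01  9.84828778e-01 -1.92885163e-04  3.02069607e-01]
 [ 3.85096383e-04 -2.63711272e-04 -9.99999891e-01  1.54752759e-01]
 [ 0.00000000e+00  0.00000000e+00  0.00000000e+00  1.00000000e+00]]
```

View pics/w3.png

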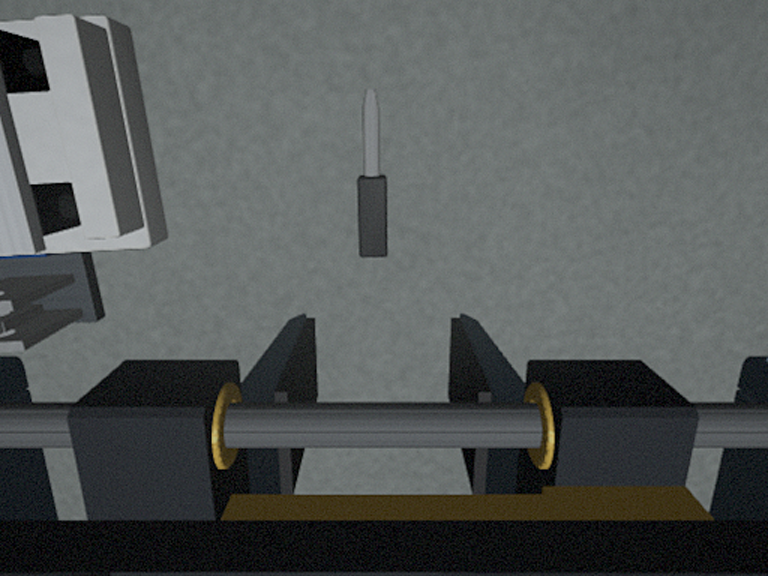

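The pin is clear in this view: tip at (370.5,89), shoulder at (372,176), and the handle's top face running from (372,177) to (373,256). The right part of the bracket shows at the left, with the stops end at (110,240).

```bash
python3 - <<'E'
from h import *
T=np.load("T3.npy"); d=imaging.get_image("wrist"); W=T@d["T_tool_cam"]
P={}
for n,u,v,z in [("tip",370.5,89,.012),("sh",372,176.5,.013),("front top",372,177,.024),("rear top",373,256,.024)]:
    P[n]=back(d,u/1.5,v/1.5,z,W); print(n,np.round(P[n],4),"tool mm",np.round((P[n]-T[:3,3])@T[:3,:3]*1e3,1))
for a,b in [("sh","tip"),("rear top","front top")]:
    v=P[b]-P[a]; print(np.linalg.norm(v),np.degrees(np.arctan2(v[1],v[0])))
print("tool yaw",np.degrees(np.arctan2(T[1,0],T[0,0])))
E
```

```text
tip [0.4676 0.3138 0.012 ] tool mm [107.9  -7.1 142.8]
sh [0.5179 0.3055 0.013 ] tool mm [ 56.9  -6.5 141.8]
front top [0.5174 0.3058 0.024 ] tool mm [ 57.4  -6.3 130.8]
rear top [0.5654 0.2977 0.024 ] tool mm [  8.8  -5.9 130.8]
0.051010732272243356 170.6997829932652
0.04866619740734844 170.41341364765412
tool yaw 170.00694526078772
```

carry_out --plan '[[[0,0,-0.5,33,-6.3,40,40],[0,0,-0.5,33,-6.3,80,40],[0,0,-0.5,33,-6.3,115,40],[0,0,-0.5,33,-6.3,140,40],[0,0,-0.5,33,-6.3,151,40],[0,0,-0.5,33,-6.3,151.5,40],[0,0,-0.5,33,-6.3,151.5,40],[0,0,-0.5,33,-6.3,151.5,10],[0,0,-0.5,33,-6.3,151.5,10],[0,0,-0.5,33,-6.3,151.5,10],[0,0,-0.5,33,-6.3,151.5,10],[0,0,-0.5,33,-6.3,151.5,10],[0,0,-0.5,33,-6.3,151.5,10],[0,0,-0.5,33,-6.3,151.5,10],[0,0,-0.5,33,-6.3,151.5,10]]]'

```text
clock: 7.02
tool_pos: [0.5423, 0.3022, 0.0044]
ee_rot: [3.141, 0.001, 2.976]
contact_force: [-0.2, -1.5, 5.6]
grip_width: 0.195
grip_force: 30.0
```

carry_out --plan '[[[0,0,0,0,0,-30,10],[0,0,0,0,0,-60,10],[0,0,0,-30,0,-90,10],[0,0,-1,-60,-25,-90,10],[0,0,-2,-85,-55,-90,10],[0,0,-3,-110,-85,-90,10],[0,0,-3.7,-140,-115,-90,10],[0,0,-3.7,-170,-150,-90,10],[0,0,-3.7,-170,-185,-90,10],[0,0,-3.7,-170,-205,-80,10],[0,0,-3.7,-170,-212,-65,10],[0,0,-3.7,-170,-212,-50,10],[0,0,-3.7,-170,-212,-43.5,10],[0,0,-3.7,-170,-212,-43.5,10],[0,0,-3.7,-170,-212,-43.5,10]]]'

```text
clock: 8.27
tool_pos: [0.6744, 0.0654, 0.0467]
ee_rot: [3.142, -0.001, 3.041]
contact_force: [0.9, -0.3, 0.2]
grip_width: 0.191
grip_force: 30.0
```

```bash
python3 - <<'E'
from h import *
T=toolT(); d=imaging.get_image("wrist"); crop(d,120,30,266,200,3,"w4.png"); np.save("T4.npy",T); print(np.round(T,4),np.degrees(np.arctan2(T[1,0],T[0,0])))
E
```

```text
[[-9.949e-01  1.005e-01 -6.000e-04  6.744e-01]
 [ 1.005e-01  9.949e-01  1.000e-04  6.540e-02]
 [ 6.000e-04  0.000e+00 -1.000e+00  4.670e-02]
 [ 0.000e+00  0.000e+00  0.000e+00  1.000e+00]] 174.23023545898178
```

View pics/w4.png

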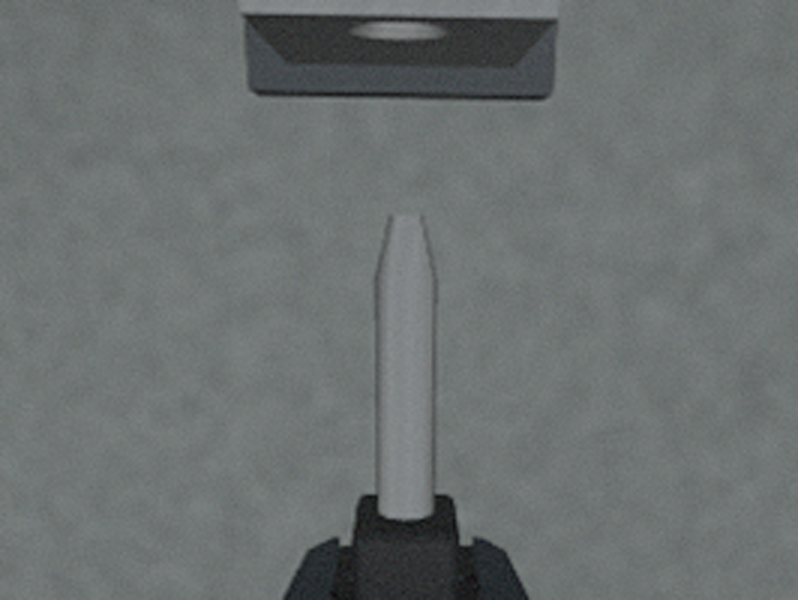

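The pin shaft is centred at u≈405.5, with its tip at (405.5,215). The ear's top front edge runs from (244,14) to (558,19), and the hole is centred at about (398.5,31). So the tool has to go about 1 mm toward -y and turn about 0.9°. I'll compute the exact figures, height included.

```bash
python3 - <<'E'
from h import *
T=np.load("T4.npy"); d=imaging.get_image("wrist"); C=d["T_tool_cam"]
A=lambda u,v:(120+u/3,30+v/3)
def ztool(u,v,zt): return np.round(back(d,*A(u,v),zt,C)*1e3,2)
for n,u,v in [("tip",405.5,214),("taper start",405.7,277)]: print(n,ztool(u,v,-.0076))
print("shoulder top of shaft",ztool(406,512,-.0126), "handle top front",ztool(406,494,-.0196))
zt=lambda zw: T[2,3]-zw
L=ztool(244,14.5,zt(.069)); R=ztool(558,19,zt(.069)); print("ear top edge",L,R,np.degrees(np.arctan2(L[0]-R[0],R[1]-L[1])),R[1]-L[1])
print("foot", ztool(252,92,zt(.012)),ztool(553,97,zt(.012)))
xe=(L[0]+R[0])/2e3
for n,u,v in [("hole c",398.5,30.5),("hole top",398,20),("hole bot",398,41),("ear base",400,65)]:
    o,r=ray(d,*A(u,v),C); p=o+r*(xe-o[0])/r[0]; print(n,np.round(p*1e3,2),"world z",T[2,3]-p[2])
p=(T@np.r_[ztool(398.5,30.5,zt(.055))/1e3,1]); print("hole world",p)
E
```

```text
tip [ 7.538e+01  5.000e-02 -7.600e+00]
taper start [65.45  0.08 -7.6 ]
shoulder top of shaft [ 26.76   0.14 -12.6 ] handle top front [ 32.14   0.13 -19.6 ]
ear top edge [102.4  -22.29 -22.31] [101.83  21.12 -22.31] 0.752285593042078 43.41
foot [ 97.37 -29.88  34.69] [96.46 28.92 34.69]
hole c [102.12  -1.01  -9.94] world z 0.05662680597990256
hole top [102.12  -1.03 -19.58] world z 0.06626360614663135
hole bot [102.12  -1.16   1.07] world z 0.045611919018653115
ear base [102.12  -0.98  33.32] world z 0.013365626962519979
hole world [0.57244652 0.07463722 0.05505919 1.        ]
```

carry_out --plan '[[[0,0,0.8,0,-2.3,-0.7,10],[0,0,0.8,0,-2.3,-0.7,10],[0,0,0.8,10,-2.2,-0.7,10],[0,0,0.8,20,-2.0,-0.7,10],[0,0,0.8,25,-2.0,-0.7,10],[0,0,0.8,28,-1.9,-0.7,10],[0,0,0.8,31,-1.9,-0.7,10],[0,0,0.8,34,-1.8,-0.7,10],[0,0,0.8,36,-1.8,-0.7,10],[0,0,0.8,36,-1.8,-0.7,10]]]'

```text
clock: 9.2
tool_pos: [0.6382, 0.0667, 0.0477]
ee_rot: [-3.142, -0.0, 3.026]
contact_force: [-0.3, -0.1, -1.1]
grip_width: 0.196
grip_force: 30.0
```

carry_out --plan '[[[0,0,0,3,0,0,10],[0,0,0,6,0,0,10],[0,0,0,9,0,0,10],[0,0,0,12,0,0,10],[0,0,0,12,0,0,10]]]'

```text
clock: 9.62
tool_pos: [0.6257, 0.0682, 0.0477]
ee_rot: [-3.141, -0.001, 3.027]
contact_force: [-0.4, -0.2, -1.9]
grip_width: 0.193
grip_force: 30.0
```

carry_out --plan '[[[0,0,0,3,0,0,10],[0,0,0,6,0,0,10],[0,0,0,9,0,0,10],[0,0,0,12,0,0,10],[0,0,0,12,0,0,10]]]'

```text
clock: 10.03
tool_pos: [0.6138, 0.0695, 0.0476]
ee_rot: [-3.141, -0.001, 3.026]
contact_force: [-0.8, 0.2, -0.3]
grip_width: 0.198
grip_force: 30.0
```

carry_out --plan '[[[0,0,0,4,0,0,10],[0,0,0,8,0,0,10],[0,0,0,12,0,0,10],[0,0,0,14,0,0,10],[0,0,0,15,0,0,10],[0,0,0,15,0,0,10]]]'

```text
clock: 10.53
tool_pos: [0.5995, 0.0712, 0.0477]
ee_rot: [-3.142, 0.0, 3.027]
contact_force: [-0.3, -0.5, -1.0]
grip_width: 0.194
grip_force: 30.0
```

carry_out --plan '[[[0,0,0,1,0,0,10],[0,0,0,2,0,0,10]]]'

```text
clock: 10.7
tool_pos: [0.5979, 0.0714, 0.0477]
ee_rot: [3.142, 0.0, 3.026]
contact_force: [0.2, -0.7, -1.2]
grip_width: 0.192
grip_force: 30.0
```

carry_out --plan '[[[0,0,0,1,0,0,10],[0,0,0,1,0,0,10]]]'

```text
clock: 10.87
tool_pos: [0.5976, 0.0715, 0.0478]
ee_rot: [3.141, 0.002, 3.027]
contact_force: [2.9, -0.4, -2.4]
grip_width: 0.197
grip_force: 30.0
```

carry_out --plan '[[[0,0,0,1,0,0,10],[0,0,0,2,0,0,10],[0,0,0,2,0,0,10]]]'

```text
clock: 11.12
tool_pos: [0.5976, 0.0715, 0.048]
ee_rot: [3.141, 0.007, 3.027]
contact_force: [7.3, -0.6, -5.7]
grip_width: 0.199
grip_force: 30.0
```

```bash
python3 - <<'E'
from h import *
d=imaging.get_image("wrist"); a=cv2.resize(d["image"][:,80:400,::-1],None,fx=1.25,fy=1.25)
s=imaging.get_image("side")["image"][140:220,190:280,::-1]; s=cv2.resize(s,(400,480),interpolation=cv2.INTER_CUBIC)
cv2.imwrite("pics/w5.png",np.hstack([a[:480],s]))
E
```

```text
(no output)
```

View pics/w5.png

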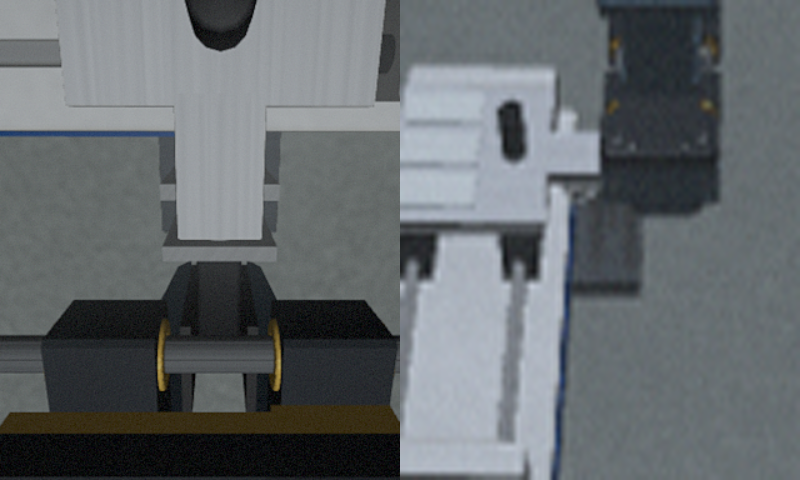

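The wrist view shows the handle's front face up against the front ear at (220,260). The lug arm is centred over the bracket, so I'll release and lift.

carry_out --plan '[[[0,0,0,-1.5,0,0,10],[0,0,0,-1.5,0,0,10],[0,0,0,-1.5,0,0,50],[0,0,0,-1.5,0,0,50],[0,0,0,-1.5,0,0,50],[0,0,0,-1.5,0,0,50],[0,0,0,-1.5,0,0,50],[0,0,0,-1.5,0,0,50],[0,0,0,-1.5,0,-20,50],[0,0,0,-1.5,0,-50,50],[0,0,0,-1.5,0,-85,50],[0,0,0,-40,0,-110,50],[0,0,0,-60,0,-110,50],[0,0,0,-60,0,-110,50]]]'

```text
clock: 12.38
tool_pos: [0.6594, 0.0645, 0.1601]
ee_rot: [3.14, 0.009, 3.026]
contact_force: [-0.3, -1.2, 0.7]
grip_width: 0.543
grip_force: 0.0
```

```bash
python3 - <<'E'
from h import *
d=imaging.get_image("wrist"); crop(d,130,0,266,200,3,"w6.png")
E
```

```text
(no output)
```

View pics/w6.png

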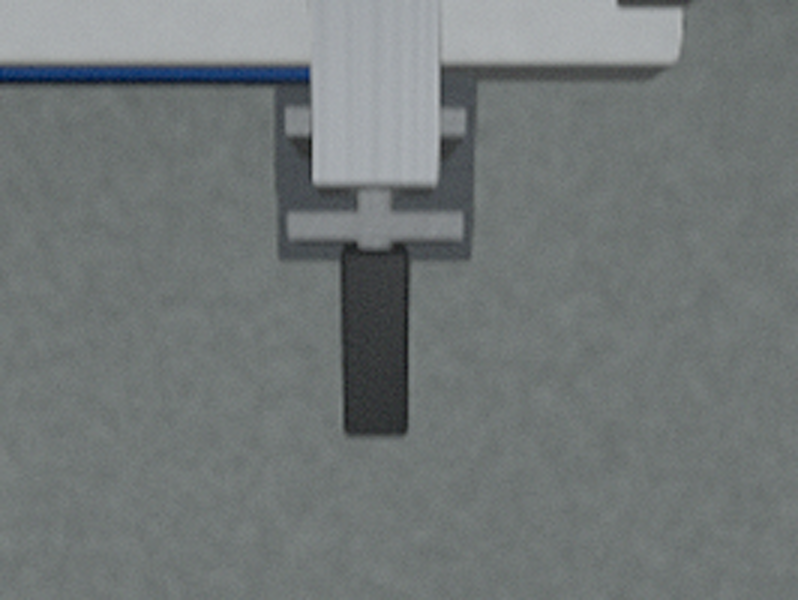

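The pin is through the front ear and into the lug, and it stays there. A light strip about 10 px wide (rows 240–250) shows between the ear and the handle, so I'll measure whether that's a real gap.

```bash
python3 - <<'E'
from h import *
T=toolT(); d=imaging.get_image("wrist"); C=T@d["T_tool_cam"]
h=np.array([.57245,.07464]); a=-.1155; ex=np.array([np.cos(a),np.sin(a)])
A=lambda u,v:(130+u/3,v/3)
print("cam",C[:3,3],"x rel",(C[:2,3]-h)@ex)
for n,u,v,z in [("ear front top",300,240,.069),("ear rear-of-front top",300,211,.069),("rear ear front",295,137,.069),("handle front top",360,250,.066),("same z.067",360,250,.067),("handle rear top",376,432,.066),("handle rear top",376,432,.063),("foot front",330,258,.012)]:
    p=back(d,*A(u,v),z,C); print(n,round(1e3*(p[:2]-h)@ex,2))
E
```

```text
cam [0.57678037 0.07367072 0.32864906] x rel 0.004413217844839117
ear front top -4.13
ear rear-of-front top -10.99
rear ear front -28.01
handle front top -1.81
same z.067 -1.79
handle rear top 44.6
handle rear top 45.06
foot front -0.75
```

The measured positions agree with a fully seated pin: the handle's rear edge is at 45 mm and the ear face at -4 mm, so the 50 mm handle just fits. The strip at the front is only the pin sagging slightly within the hole clearance. The robot is clear of everything, so I'll hand in.

```bash
python3 -c "
from plant import order; print(order.close_job())"
```

```text
the job is handed in; nothing more can be done
None
```

The carriage is home against both stops, the lock pin is through both ears and the lug and released, the jar, beaker and screwdriver were not touched, and the job was handed in at about 12.5 s of the 61 s.

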